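Count to the third lane and push the sample puck in

TASK

Starting at the end of the lane rack that has the blue post, run a fingertip along the white back rail so that it tips the little green flags over one after another, one flag per gap whether the gap is full or empty, and count one, two, three and no further. Then push the yellow sample puck across the deck, standing upright and without picking it up, into that third gap until it is fully home against the back rail. Leave the other pucks and everything else on the bench where they are, and finish clear of everything.

Things in the scene. Friction and masses are not known exactly. Their poses are not given: they have to be found in the camera images.
- rack: fixed lane rack of a sample loader. Origin on the bench surface under the centre of the row of gaps; x points from its open deck into the gaps (away from the robot), y left along the rail, z up. Grey deck 8 mm thick, x -155 to +55 mm, y -195 to +195 mm; a dark lip on the front edge (x -155 to -150) stands 14 mm above the bench. Six gaps open to -x.
- rail_mid (a point): middle of the top of the white back rail: rack x +36, y 0, z 42 mm, axes as the rack's. The rail spans rack x +18 to +54, y -155 to +155 mm. Six green flags stand on it, one per gap.
- gaps_mid (a point): point on the deck at rack x 0, y 0, z 8 mm, axes as the rack's. Seven white dividers, 6 mm thick, round noses, rack x -22 to +18, tops 34 mm above the bench, at y -150 to +150 in steps of 50 mm, make six gaps 44 mm wide centred at y +125, +75, +25, -25, -75, -125 mm (gap 1 to 6, left to right). A puck fully home has its centre at rack x 0.
- post_blue: fixed blue round post, 24 mm across, top 42 mm above the bench, at the end of the rack where counting starts: at x +36, y +176 or -176 mm of the rack. Which end varies. Origin at the centre of its underside, 8 mm above the bench.
- post_grey: same post in grey, at the other end of the rack.
- puck: loose yellow sample puck with a capped tube, all yellow but the clear tube neck: round base 36 mm across and 30 mm high, neck 13 mm, cap 18 mm across, 50 mm high over all, about 0.12 kg. Stands on the deck in front of the gaps. Origin at the centre of its underside (8 mm above the bench when on the deck).
- flag_1 (a joint): lean of the green flag of gap 1 (rack y +125 mm, x +36 mm), rad: 0 upright, positive leaning to the rack's -y, negative to +y, limits 1.35 either way. Sprung paddle 14 mm wide (along x), 3 mm thick, hinged 44 mm and topped 74 mm above the bench; a fingertip end passing 60 mm above the bench bends it about 1 rad with 2 N; it springs back when let go.
- flag_2 (a joint): lean of the green flag of gap 2 (rack y +75 mm, x +36 mm), rad: 0 upright, positive leaning to the rack's -y, negative to +y, limits 1.35 either way. Sprung paddle 14 mm wide (along x), 3 mm thick, hinged 44 mm and topped 74 mm above the bench; a fingertip end passing 60 mm above the bench bends it about 1 rad with 2 N; it springs back when let go.
- flag_3 (a joint): lean of the green flag of gap 3 (rack y +25 mm, x +36 mm), rad: 0 upright, positive leaning to the rack's -y, negative to +y, limits 1.35 either way. Sprung paddle 14 mm wide (along x), 3 mm thick, hinged 44 mm and topped 74 mm above the bench; a fingertip end passing 60 mm above the bench bends it about 1 rad with 2 N; it springs back when let go.
- flag_4 (a joint): lean of the green flag of gap 4 (rack y -25 mm, x +36 mm), rad: 0 upright, positive leaning to the rack's -y, negative to +y, limits 1.35 either way. Sprung paddle 14 mm wide (along x), 3 mm thick, hinged 44 mm and topped 74 mm above the bench; a fingertip end passing 60 mm above the bench bends it about 1 rad with 2 N; it springs back when let go.
- flag_5 (a joint): lean of the green flag of gap 5 (rack y -75 mm, x +36 mm), rad: 0 upright, positive leaning to the rack's -y, negative to +y, limits 1.35 either way. Sprung paddle 14 mm wide (along x), 3 mm thick, hinged 44 mm and topped 74 mm above the bench; a fingertip end passing 60 mm above the bench bends it about 1 rad with 2 N; it springs back when let go.
- flag_6 (a joint): lean of the green flag of gap 6 (rack y -125 mm, x +36 mm), rad: 0 upright, positive leaning to the rack's -y, negative to +y, limits 1.35 either way. Sprung paddle 14 mm wide (along x), 3 mm thick, hinged 44 mm and topped 74 mm above the bench; a fingertip end passing 60 mm above the bench bends it about 1 rad with 2 N; it springs back when let go.
- puck_a: grey sample puck with a white cap, same shape and size as the yellow one, standing at the start in gap 2; leave alone. Origin at the centre of its underside.
- puck_b: grey sample puck with a white cap, same shape and size as the yellow one, standing at the start in gap 5; leave alone. Origin at the centre of its underside.
- puck_c: grey sample puck with a white cap, same shape and size as the yellow one, standing at the start in gap 6; leave alone. Origin at the centre of its underside.
- bottle: loose closed bottle with a blue cap, 52 mm across, 120 mm high, left of the rack. Origin at the centre of its underside. Leave alone.
- beaker: loose open glass beaker, 64 mm across, 75 mm high, left of the rack. Origin at the centre of its underside. Leave alone.
- tipbox: loose blue pipette tip box with a clear lid, 87 x 122 x 63 mm, right of the rack. Origin at the centre of its underside. Leave alone.
- scoop: loose blue measuring scoop, bowl 56 mm across and 22 mm high, with a handle out to 115 mm along its +y, right of the rack. Origin at the centre of the bowl's underside. Leave alone.
- jar: loose closed jar with a white cap, 48 mm across, 60 mm high, left of the rack. Origin at the centre of its underside. Leave alone.

How it is judged (in metres and radians):
On the way, in this order (a step that is already met when the one before it is completed fails the run):
1. the flag of the first gap from the blue post is tipped over by more than 0.5 rad (((y of post_blue in the frame of rack above 0 m and (value of joint flag_1 above 0.5 rad or value of joint flag_1 below -0.5 rad)) or (y of post_blue in the frame of rack below 0 m and (value of joint flag_6 above 0.5 rad or value of joint flag_6 below -0.5 rad)))), for 0.02 s.
2. the flag of the second gap from the blue post is tipped over by more than 0.5 rad (((y of post_blue in the frame of rack above 0 m and (value of joint flag_2 above 0.5 rad or value of joint flag_2 below -0.5 rad)) or (y of post_blue in the frame of rack below 0 m and (value of joint flag_5 above 0.5 rad or value of joint flag_5 below -0.5 rad)))), for 0.02 s.
3. the flag of the third gap from the blue post is tipped over by more than 0.5 rad (((y of post_blue in the frame of rack above 0 m and (value of joint flag_3 above 0.5 rad or value of joint flag_3 below -0.5 rad)) or (y of post_blue in the frame of rack below 0 m and (value of joint flag_4 above 0.5 rad or value of joint flag_4 below -0.5 rad)))), for 0.02 s.
4. the yellow puck stands upright in the third gap from the blue post, home to within 4 mm (x of puck in the frame of rack above -0.004 m and ((y of post_blue in the frame of rack above 0 m and y of puck in the frame of rack between 0.018 and 0.032 m) or (y of post_blue in the frame of rack below 0 m and y of puck in the frame of rack between -0.032 and -0.018 m)) and angle between puck's own z axis and vertical below 0.1 rad and height (world z) of puck below 0.012 m), for 0.2 s.
At the end, for the whole second after the job is handed in: Yellow puck upright (0.1 rad), at rest on the deck in the third gap from the blue post, within 4 mm of fully home and 7 mm of the gap's centre line; all flags up again (0.25 rad); other pucks within 12 mm, other bench things within 20 mm of where they were (all of step 4 and linear speed of puck below 0.02 m/s and not (value of joint flag_1 above 0.25 rad or value of joint flag_1 below -0.25 rad) and not (value of joint flag_2 above 0.25 rad or value of joint flag_2 below -0.25 rad) and not (value of joint flag_3 above 0.25 rad or value of joint flag_3 below -0.25 rad) and not (value of joint flag_4 above 0.25 rad or value of joint flag_4 below -0.25 rad) and not (value of joint flag_5 above 0.25 rad or value of joint flag_5 below -0.25 rad) and not (value of joint flag_6 above 0.25 rad or value of joint flag_6 below -0.25 rad) and distance of each of puck_a, puck_b, puck_c from where it was at the start of the episode below 0.012 m and distance of each of bottle, beaker, tipbox, scoop, jar from where it was at the start of the episode below 0.02 m); the robot touches nothing.
It fails at once if the yellow puck is lifted more than 8 mm off the deck (height (world z) of puck above 0.016 m).
It fails at once if the yellow puck is tipped by more than 0.5 rad (angle between puck's own z axis and vertical above 0.5 rad).
It fails at once if a flag beyond the third from the blue post is tipped by more than 0.5 rad ((y of post_blue in the frame of rack above 0 m and ((value of joint flag_4 above 0.5 rad or value of joint flag_4 below -0.5 rad) or (value of joint flag_5 above 0.5 rad or value of joint flag_5 below -0.5 rad) or (value of joint flag_6 above 0.5 rad or value of joint flag_6 below -0.5 rad))) or (y of post_blue in the frame of rack below 0 m and ((value of joint flag_1 above 0.5 rad or value of joint flag_1 below -0.5 rad) or (value of joint flag_2 above 0.5 rad or value of joint flag_2 below -0.5 rad) or (value of joint flag_3 above 0.5 rad or value of joint flag_3 below -0.5 rad)))).
It fails at once if another puck is moved more than 12 mm (distance of any of puck_a, puck_b, puck_c from where it was at the start of the episode above 0.012 m).
It fails at once if another thing on the bench is moved more than 20 mm (distance of any of bottle, beaker, tipbox, scoop, jar from where it was at the start of the episode above 0.02 m).
It also fails if it takes over 64 s, if anything falls off the work surface, if the arm or the gripper's body presses on something with over 40 N, if the wrist force passes 120 N, or if a joint passes its speed limit or range.

ROBOT

A 6-joint arm with a two-finger parallel gripper is mounted at the origin on the work surface. World frame = base frame: x ahead of the robot, y to its left, z up, the work surface at z = 0. Lengths are in mm, angles in rad, forces in N, time in s.
With the tool pointing down it reaches from about 350 to 875 mm from the base axis. Payload 4.2 kg.
Tool frame: the origin (TCP) lies at the very end of the fingers, on their centre line; the grasp point (between the pads) lies 19 mm behind it; z points along the fingers, y is the direction in which the jaws open and shut (so a half turn about z gives the same grasp; the last joint's range is limited). The gripper opens to 85 mm and grips with 20 to 120 N. Pads are 22 mm wide; open, the fingers measure 114 mm over their backs; the gripper's body (76 mm by 85 mm) begins 54 mm behind the grasp point. The pads swing forward as they close: fully open they stand 13 mm farther back than shut.
Start: joints at [1.553, 0.385, 0.008, 0, -1.194, -0.259], TCP at [170.767, 601.197, 231.312] pointing down, gripper open.
Joint ranges: [-3.14, 3.14], [-1.21, 2.06], [-1.07, 1.41], [-3.16, 2.05], [-2.99, -0.16], [-3.1, 3.1]. Speed limits (rad/s): [2.79, 2.79, 3.14, 3.14, 3.14, 3.14].

INTERFACE

Orientations are given as a unit quaternion [x, y, z, w].
In Python, from bench import read_state, get_image, camera_params, job_done gives the robot as it stands.
- The arm moves only by the tool send_rows, never from a script. Its arguments are lists of equal length, an entry for each row: "translation": the shift along the tool's x, y, z in m, a list of three; "yaw": the turn about the tool's z in degrees; "fingers": the closure in counts, from 0 (fully open) to 255 (shut). A call has 1 to 12 rows; each row is the pose to reach, as a shift and turn from the pose measured when the call began, along the tool's axes at that moment; what a row does not reach only later rows make up. A row lasts 1/10 s, in which the tool goes at most 50 mm and 8.59 degrees, less where a joint would pass 70% of its speed; a pose out of reach is approached as far as the arm can. A call with a gripper value outside its range is refused whole. The fingers move at their own pace and stop on an object; the grip force is fixed at half the most. Time passes only in rows, so rows that repeat a pose let the fingers close. It gives the time, the measured TCP pose, the force and the opening at its end, in the units of the state.
- read_state(): the state, without advancing time (a new reading comes with each control period).
- get_image(name): name is "side" or "top"; returns the picture (384x512x3 uint8, blue, green, red); there is no depth.
- camera_params(name): a dict with "mtx" (3x3 intrinsics, pixels), "k1" (the pictures are not rectified: a ray, as slopes to the right and down, at radius r is drawn at 1 + k1 r^2 times it, then the intrinsics apply), "rvec" (rotation vector, rad) and "tvec" (3), from world to camera coordinates, as OpenCV has them. Camera axes: x right, y down, z forward; pixel columns grow to the right and rows downward; lengths in mm; the calibration is good to about 2 mm. A picture is of the moment at which its call begins. camera_params takes no time and is no camera call.
- job_done(): hands the job in, once; it reports no verdict.
The state is a dict: "clock": time; "joints": joint angles; "joint_vel": joint speeds; "joint_efforts": joint torques, N m; "position": TCP position; "ee_rot": TCP orientation; "contact_force": force on the tool from outside, world axes, zero at the start; "wrist_torque": the same for the moment, N m; "gripper_width": finger opening in mm.
Only numpy, scipy, OpenCV 4.12 (cv2) and the standard library are available. Lean on these libraries where they do the work, as an engineer would, in place of code of your own. Each camera call takes 0.05 s, during which the arm holds its last target.

## Working session

There is one attempt and no reset: what is moved stays moved. The work goes in short steps, Python scripts to look and compute and a tool call to move; the robot and the scene stay as the last step left them, time stands still between calls to the robot, and variables do not carry over. Pictures are saved under pics/ and viewed, and the job is handed in when it is done.

Besides the shell and the picture viewer there is one more tool, called after ">>>" by a JSON object that holds its "name" and its "arguments". send_rows: Moves the arm, as the interface text tells. Its arguments: {"type":"object","properties":{"translation":{"type":"array","items":{"type":"array","items":{"type":"number"}}},"yaw":{"type":"array","items":{"type":"number"}},"fingers":{"type":"array","items":{"type":"number"}}},"required":["translation","yaw","fingers"]}

```bash
mkdir -p pics; ls; python3 - <<'E'
from bench import *
import cv2
s=read_state();print(s)
for n in("side","top"):
    print(n,camera_params(n)); cv2.imwrite(f"pics/{n}0.png",get_image(n))
E
```

```text
pics
{'clock': 0.0, 'joints': array([ 1.55258716e+00,  3.85556291e-01,  6.56826356e-03, -5.08615160e-04,
       -1.19399338e+00, -2.58605301e-01]), 'joint_vel': array([-1.91684970e-05,  4.15310425e-04, -5.39896300e-04, -8.25436612e-04,
       -3.95873668e-04,  1.65085928e-03]), 'joint_efforts': array([-1.28809156e-04, -3.92283189e+01,  1.88396895e+01,  4.18606952e+00,
       -4.62618365e-03,  1.06455559e-05]), 'position': array([170.62376492, 600.62571079, 230.19779614]), 'ee_rot': array([ 9.90423431e-01, -1.38058604e-01, -1.03653827e-04,  1.11299953e-03]), 'contact_force': array([-0.42977138, -0.55902332,  0.08866994]), 'wrist_torque': array([ 0.00130419,  0.0151075 , -0.0258172 ]), 'gripper_width': 85.33604560445788}
side {'mtx': array([[361.15441921,   0.        , 260.53828564],
       [  0.        , 361.15441921, 190.29546832],
       [  0.        ,   0.        ,   1.        ]]), 'k1': 0.016427175688862646, 'rvec': array([ 0.79336901, -2.63902468,  1.05157248]), 'tvec': array([455.30064185, 256.51809333, 919.21765199])}
top {'mtx': array([[421.64916321,   0.        , 248.63474428],
       [  0.        , 421.64916321, 187.89154774],
       [  0.        ,   0.        ,   1.        ]]), 'k1': -0.08022027305669101, 'rvec': array([ 2.15061749, -2.13542737,  0.17581692]), 'tvec': array([ -24.07848932,  527.42081667, 1155.41198571])}
```

View pics/side0.png

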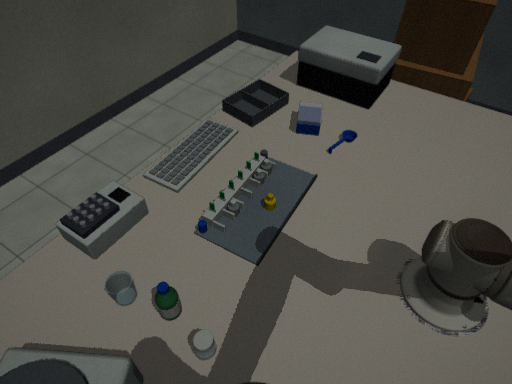

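View pics/top0.png

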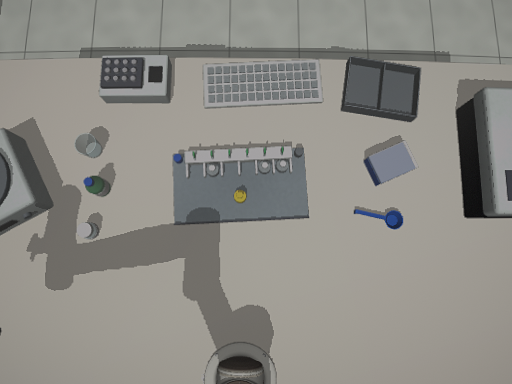

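```bash
cat > h.py <<'E'
from bench import *
import cv2, numpy as np
def cam(n):
    c=camera_params(n); return c
def proj(n,P):
    c=cam(n); return cv2.projectPoints(np.array(P,float).reshape(-1,1,3),c["rvec"],c["tvec"],c["mtx"],np.array([c["k1"],0,0,0,0.]))[0][:,0]
def back(n,uv,z):
    c=cam(n); x=cv2.undistortPoints(np.array([[uv]],float),c["mtx"],np.array([c["k1"],0,0,0,0.]))[0,0]
    R=cv2.Rodrigues(c["rvec"])[0]; d=R.T@np.array([x[0],x[1],1]); o=-R.T@c["tvec"]
    return o+d*(z-o[2])/d[2]
E
python3 - <<'E'
from h import *
t=cv2.imread("pics/top0.png");s=cv2.imread("pics/side0.png")
cv2.imwrite("pics/topz.png",cv2.resize(t[130:240,160:320],None,fx=5,fy=5,interpolation=cv2.INTER_CUBIC))
cv2.imwrite("pics/sidez.png",cv2.resize(s[135:265,185:330],None,fx=4.5,fy=4.5,interpolation=cv2.INTER_CUBIC))
print(proj("top",[[0,0,0],[170,600,230],[500,0,0]]),proj("side",[[0,0,0],[170,600,230],[500,0,0]]))
E
```

```text
[[239.99487203 377.14131407]
 [-14.90201995 323.24759245]
 [241.51441348 199.3630954 ]] [[440.37261445 291.61480526]
 [252.8618259  499.34927055]
 [272.42196482 207.405458  ]]
```

View pics/topz.png

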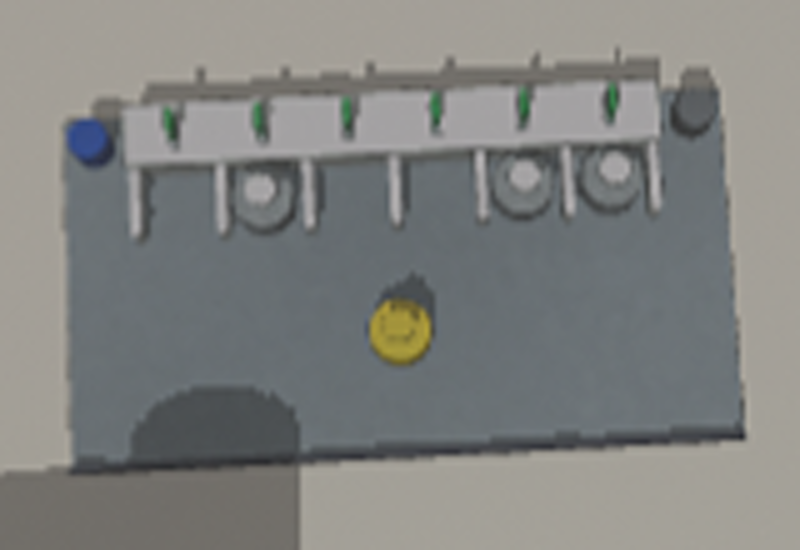

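View pics/sidez.png

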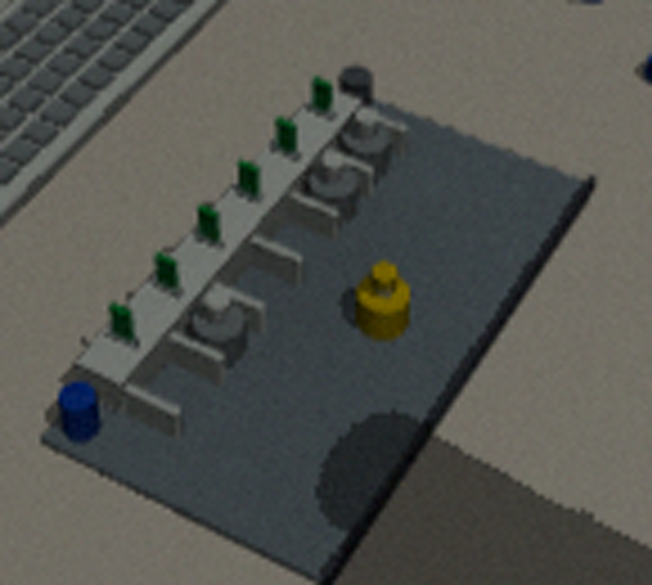

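```bash
cat > fit.py <<'E'
from h import *
from scipy.optimize import least_squares
T=[((18,155,42),(125,165)),((54,155,42),(124,107)),((18,-155,42),(658,138)),((55,195,8),(66,122)),((-155,195,14),(70,471)),((-155,-195,14),(744,437)),((-25,150,34),(137,238)),((-25,-150,34),(655,213)),((-25,0,34),(397,226)),((36,176,42),(90,140)),((36,-176,42),(694,108))]
S=[((54,155,42),(75,362)),((-155,-195,14),(594,178)),((-155,195,14),(328,575)),((55,195,8),(42,440)),((-25,150,34),(181,412)),((-25,100,34),(222,362)),((-25,50,34),(264,307)),((-25,0,34),(300,262)),((-25,-50,34),(337,218))]
def dat(L,x0,y0,f): 
    return np.array([a for a,_ in L],float),np.array([[x0+(u+.5)/f-.5,y0+(v+.5)/f-.5] for _,(u,v) in L])
D={"top":dat(T,160,130,5),"side":dat(S,185,135,4.5)}
def W(p,P):
    c,s=np.cos(p[2]),np.sin(p[2]); P=np.atleast_2d(P)
    return np.c_[p[0]+c*P[:,0]-s*P[:,1],p[1]+s*P[:,0]+c*P[:,1],P[:,2]]
def res(p,ns): return np.concatenate([(proj(n,W(p,D[n][0]))-D[n][1]).ravel() for n in ns])
if __name__=="__main__":
  for ns in(["top"],["side"],["top","side"]):
    r=least_squares(res,[550,0,0],args=(ns,),loss="soft_l1",x_scale=[100,100,.1]); print(ns,r.x,np.degrees(r.x[2])); print(np.round(res(r.x,ns).reshape(-1,2),1).tolist())
  p=r.x
  for n,x0,y0,f in(("top",160,130,5),("side",185,135,4.5)):
    im=cv2.imread(f"pics/{n}z.png")
    for y in (125,75,25,-25,-75,-125):
      for P in((36,y,44),(36,y,74),(0,y,8)):
        q=(proj(n,W(p,P))[0]-[x0,y0])*f+f/2; cv2.circle(im,tuple(int(v) for v in q),3,(0,0,255),-1)
    for P in D[n][0]:
        q=(proj(n,W(p,P))[0]-[x0,y0])*f+f/2; cv2.circle(im,tuple(int(v) for v in q),3,(255,0,255),1)
    cv2.imwrite(f"pics/{n}fit.png",im)
  print("puck top",[W(p,(0,0,0))], back("top",(160+401/5,130+325/5),50+8-8), )
  for n,uv in(("top",(160+402/5,130+322/5)),("side",(185+385/4.5,135+268/4.5))):
    b=back(n,uv,56); d=b-W(p,(0,0,56))[0]; c,s=np.cos(p[2]),np.sin(p[2]); print(n,b,"rack",c*d[0]+s*d[1],-s*d[0]+c*d[1])
E
python3 fit.py
```

```text
['top'] [5.90704883e+02 8.88819582e+00 5.95906245e-02] 3.414291280871018
[[-0.3, 0.0], [-0.5, -0.6], [0.9, -0.0], [-0.7, -0.4], [-0.0, 0.5], [0.6, 0.3], [-0.2, 0.6], [0.5, 0.3], [0.0, 0.3], [-0.8, -0.7], [0.5, -0.5]]
['side'] [5.93342368e+02 1.13267875e+01 6.64551150e-02] 3.8075976176557944
[[-1.0, 0.0], [-0.4, -0.6], [0.0, 0.7], [-1.1, -0.3], [0.1, 0.6], [0.5, -0.4], [0.2, 0.5], [0.8, -0.3], [0.6, -0.7]]
['top', 'side'] [5.91547815e+02 9.75893495e+00 5.98459927e-02] 3.428922804546284
[[-0.6, -0.3], [-0.8, -0.8], [0.6, -0.3], [-1.0, -0.7], [-0.3, 0.3], [0.3, -0.1], [-0.5, 0.3], [0.2, -0.0], [-0.3, -0.0], [-1.1, -1.0], [0.2, -0.8], [-0.4, -0.3], [0.5, -0.3], [0.3, 0.7], [-0.6, -0.7], [0.6, 0.4], [1.1, -0.5], [0.9, 0.4], [1.5, -0.4], [1.4, -0.7]]
puck top [array([[591.54781491,   9.75893495,   0.        ]])] [505.82684967   3.29016074  50.        ]
top [506.68152302   2.66572248  56.        ] rack -85.13860810049809 -2.004637633695496
side [507.50124367   2.89140229  56.        ] rack -84.30685697554996 -1.8283895623153983
```

```bash
python3 - <<'E'
import cv2,numpy as np
a=cv2.imread("pics/topfit.png");b=cv2.imread("pics/sidefit.png");cv2.imwrite("pics/f2.png",b)
E
```

```text
(no output)
```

View pics/topfit.png

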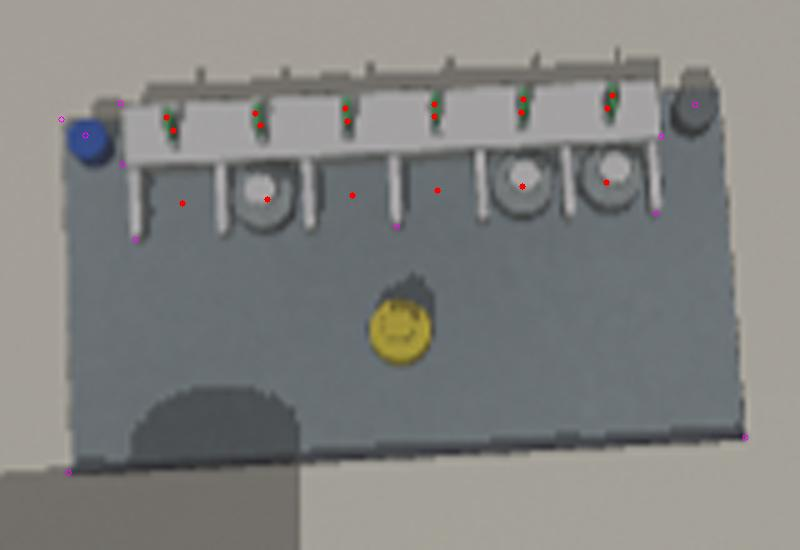

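View pics/sidefit.png

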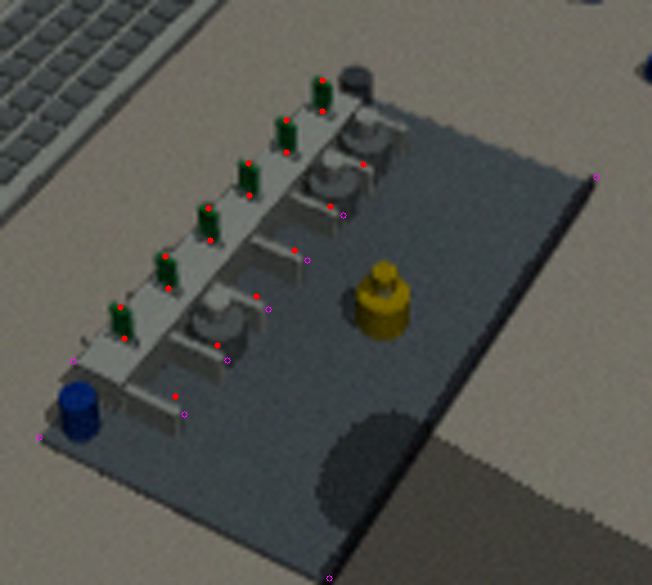

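```bash
sed -i 's/(-25,/(-22,/g' fit.py; python3 fit.py; cat > g.py <<'E'
from fit import *
from scipy.spatial.transform import Rotation
p=np.array([591.3,9.6,0.0600])
def rk():
    s=read_state(); d=s["position"]-[p[0],p[1],0]; c,q=np.cos(p[2]),np.sin(p[2])
    R=Rotation.from_quat(s["ee_rot"]).as_matrix()
    print("t",s["clock"],"rack tcp",np.round([c*d[0]+q*d[1],-q*d[0]+c*d[1],d[2]],1),"x-ang rel rack deg",np.degrees(np.arctan2(R[1,0],R[0,0])-p[2]),"F",np.round(s["contact_force"],1),"w",s["gripper_width"])
    return s,R
def delta(P):
    s,R=rk(); return R.T@(W(p,P)[0]-s["position"])/1000
E
python3 -c "
from g import *
print(delta((36,165,200)),delta((36,165,60)))"
```

```text
['top'] [5.89777041e+02 8.81016429e+00 5.88627897e-02] 3.3725894192040173
[[-0.3, 0.3], [-0.4, -0.3], [0.9, 0.3], [-0.7, -0.1], [-0.1, 0.8], [0.6, 0.6], [-0.2, -0.2], [0.5, -0.4], [0.0, -0.4], [-0.8, -0.4], [0.5, -0.1]]
['side'] [5.91530774e+02 1.10435222e+01 6.48398742e-02] 3.7150511370240342
[[-0.5, 0.2], [0.2, -0.3], [0.5, 1.0], [-0.6, -0.1], [-0.3, 0.4], [0.2, -0.6], [-0.1, 0.3], [0.4, -0.5], [0.3, -0.9]]
['top', 'side'] [5.90451623e+02 9.69984723e+00 5.95854119e-02] 3.413992623969111
[[-0.6, 0.1], [-0.7, -0.5], [0.6, 0.1], [-1.0, -0.3], [-0.3, 0.6], [0.3, 0.3], [-0.5, -0.4], [0.2, -0.7], [-0.3, -0.7], [-1.1, -0.6], [0.2, -0.4], [-0.1, -0.1], [0.9, -0.2], [0.6, 0.9], [-0.3, -0.5], [0.0, 0.1], [0.6, -0.8], [0.3, 0.1], [1.0, -0.6], [0.9, -0.9]]
puck top [array([[590.45162305,   9.69984723,   0.        ]])] [505.82684967   3.29016074  50.        ]
top [506.68152302   2.66572248  56.        ] rack -84.04031769904853 -2.0331185977726927
side [507.50124367   2.89140229  56.        ] rack -83.20861252920386 -1.856653793997861
t 0.1 rack tcp [-384.5  615.3  230.4] x-ang rel rack deg -19.30293649330462 F [ 0.2 -0.  -0.4] w 85.01754676851748
t 0.1 rack tcp [-384.5  615.3  230.4] x-ang rel rack deg -19.30293649330462 F [ 0.2 -0.  -0.4] w 85.01754676851748
[0.54566544 0.28592734 0.03095881] [0.54565058 0.28566166 0.17095856]
```

>>> {"name": "send_rows", "arguments": {"translation": [[0.04,0.021,0],[0.08,0.042,0],[0.12,0.063,0],[0.16,0.084,0],[0.2,0.105,0],[0.24,0.126,0],[0.28,0.147,0],[0.32,0.168,0],[0.36,0.189,0],[0.4,0.21,0],[0.44,0.231,0],[0.48,0.252,0]], "yaw": [-2,-4,-6,-8,-10,-12,-14,-16,-18,-19.3,-19.3,-19.3], "fingers": [255,255,255,255,255,255,255,255,255,255,255,255]}}

```text
clock: 1.3
position: [564.3, 225.5, 230.4]
ee_rot: [1.0, 0.03, -0.001, 0.001]
contact_force: [1.0, -0.2, -0.0]
gripper_width: 0.2
```

```bash
sed -i 's/^p=np.*/p=np.array([590.5,9.7,0.0596])/' g.py; python3 -c "
from g import *
print(delta((36,165,150)),delta((36,165,60)))"
```

```text
t 1.3 rack tcp [-13.3 217.  230.4] x-ang rel rack deg 0.01711900216648096 F [ 1.  -0.2 -0. ] w 0.1674583287001848
t 1.3 rack tcp [-13.3 217.  230.4] x-ang rel rack deg 0.01711900216648096 F [ 1.  -0.2 -0. ] w 0.1674583287001848
[0.04936479 0.05179915 0.08048921] [0.0494888  0.05160391 0.17048891]
```

>>> {"name": "send_rows", "arguments": {"translation": [[0.025,0.026,0.02],[0.049,0.052,0.04],[0.049,0.052,0.07],[0.049,0.052,0.1],[0.049,0.052,0.13],[0.049,0.052,0.15],[0.049,0.052,0.15],[0.049,0.052,0.15]], "yaw": [0,0,0,0,0,0,0,0], "fingers": [255,255,255,255,255,255,255,255]}}

```text
clock: 2.1
position: [616.4, 176.2, 80.5]
ee_rot: [1.0, 0.03, -0.001, 0.001]
contact_force: [0.7, 0.4, 0.1]
gripper_width: 0.2
```

```bash
python3 -c "
from g import *
print(delta((36,165,60)))
for n in('side','top'):
  im=get_image(n)
  x0,y0,f=(185,100,4.5) if n=='side' else (160,130,5)
  cv2.imwrite(f'pics/{n}1.png',cv2.resize(im[y0:y0+(165 if n=='side' else 110)*1-35*(n=='side'),x0:x0+160],None,fx=f,fy=f,interpolation=cv2.INTER_CUBIC))
print(proj('side',read_state()['position']),proj('top',read_state()['position']))
"
```

```text
t 2.1 rack tcp [ 35.7 164.6  80.5] x-ang rel rack deg 0.03604076771844165 F [0.7 0.4 0.1] w 0.19293459481785205
[ 0.00029226 -0.00042149  0.02051072]
[[202.71405218 210.56812818]] [[178.12066008 153.26793084]]
```

View pics/side1.png

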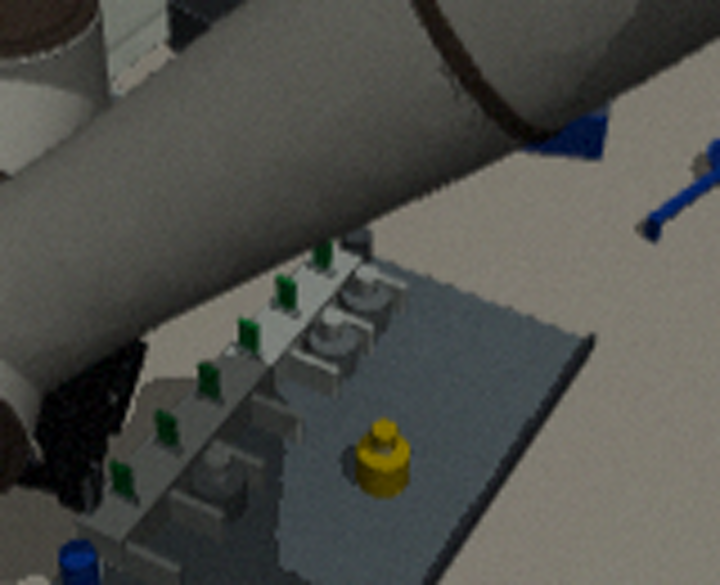

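View pics/top1.png

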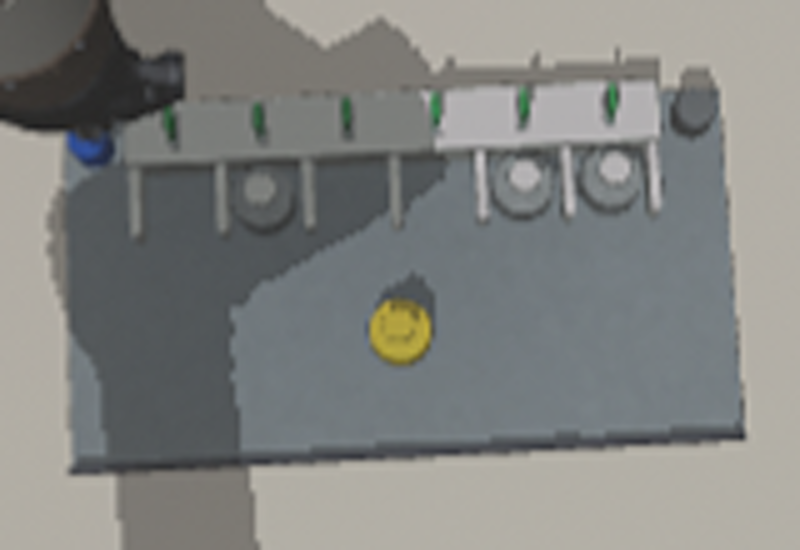

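>>> {"name": "send_rows", "arguments": {"translation": [[0,0,0.01],[0,0,0.0205],[0,0,0.0205],[0,0.008,0.0205],[0,0.016,0.0205],[0,0.024,0.0205],[0,0.032,0.0205],[0,0.04,0.0205],[0,0.048,0.0205],[0,0.056,0.0205],[0,0.064,0.0205],[0,0.064,0.0205]], "yaw": [0,0,0,0,0,0,0,0,0,0,0,0], "fingers": [255,255,255,255,255,255,255,255,255,255,255,255]}}

```text
clock: 3.4
position: [621.2, 111.4, 62.0]
ee_rot: [1.0, 0.03, 0.001, 0.001]
contact_force: [0.2, -2.9, 3.7]
gripper_width: -0.2
```

```bash
cat > shot.py <<'E'
from g import *
import sys
k=sys.argv[1]
for n in('side','top'):
  im=get_image(n)
  x0,y0,f,h=(185,135,4.5,130) if n=='side' else (160,130,5,110)
  cv2.imwrite(f'pics/{n}{k}.png',cv2.resize(im[y0:y0+h,x0:x0+160],None,fx=f,fy=f,interpolation=cv2.INTER_CUBIC))
E
python3 shot.py 2;python3 -c "
from g import *
print(delta((36,18,60)))"
```

```text
t 3.5 rack tcp [ 36.8 100.3  62.2] x-ang rel rack deg 0.03002538506763463 F [ 0.2 -2.6  2.8] w 0.5325766473680763
[-0.00079895  0.08224803  0.00233116]
```

View pics/side2.png

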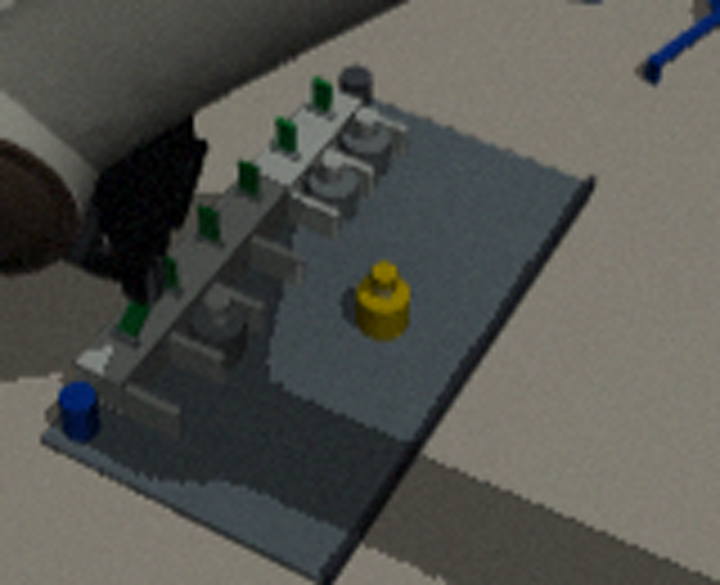

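View pics/top2.png

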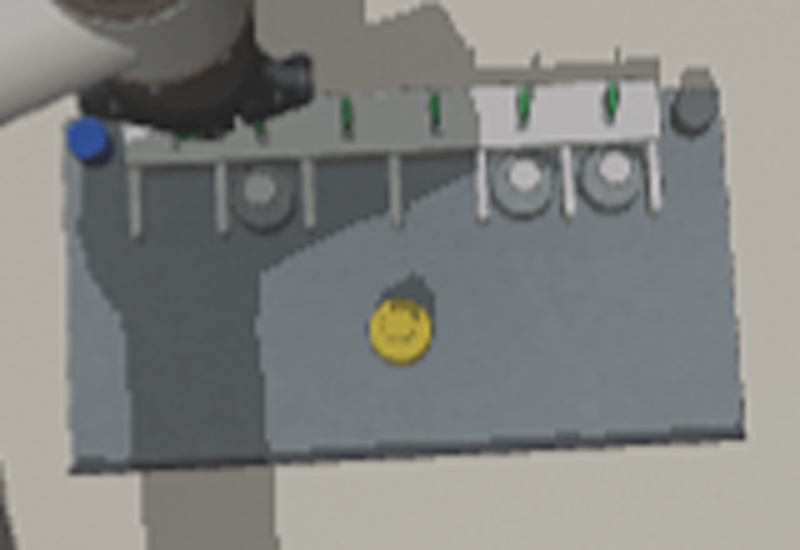

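>>> {"name": "send_rows", "arguments": {"translation": [[0,0.008,0.002],[0,0.016,0.002],[0,0.024,0.002],[0,0.032,0.002],[0,0.04,0.002],[0,0.048,0.002],[0,0.056,0.002],[0,0.064,0.002],[0,0.072,0.002],[0,0.082,0.002],[0,0.082,0.002]], "yaw": [0,0,0,0,0,0,0,0,0,0,0], "fingers": [255,255,255,255,255,255,255,255,255,255,255]}}

```text
clock: 4.6
position: [626.2, 28.8, 60.4]
ee_rot: [1.0, 0.029, 0.001, 0.001]
contact_force: [-0.8, 0.4, 1.1]
gripper_width: -0.2
```

```bash
python3 shot.py 3;python3 -c "
from g import *
print(delta((36,18,60)))"
```

```text
t 4.7 rack tcp [36.9 17.8 60.6] x-ang rel rack deg 0.011244933857710636 F [-0.6 -0.9  2. ] w -0.07433020630850802
[-0.00088535 -0.00022078  0.00059127]
```

View pics/side3.png

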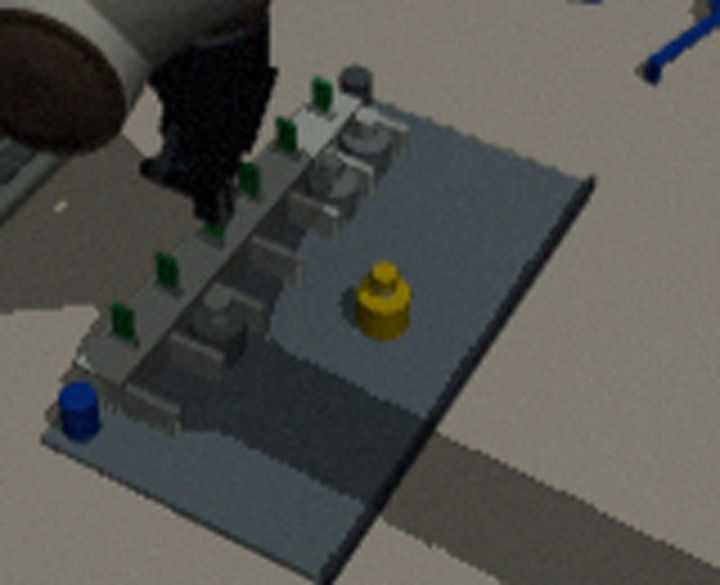

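View pics/top3.png

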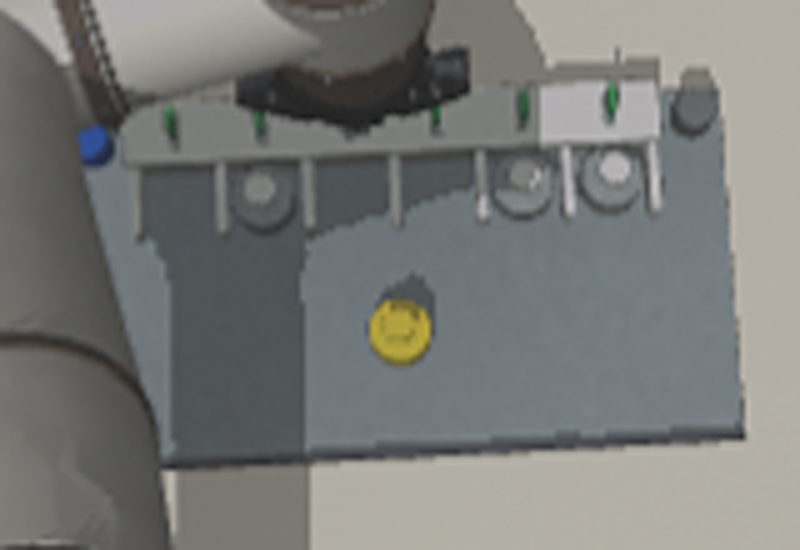

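>>> {"name": "send_rows", "arguments": {"translation": [[0,0.005,0.001],[0,0.01,0.001],[0,0.01,0.001]], "yaw": [0,0,0], "fingers": [255,255,255]}}

```text
clock: 5.0
position: [626.8, 19.3, 59.5]
ee_rot: [1.0, 0.03, 0.001, 0.001]
contact_force: [0.0, 1.5, 1.6]
gripper_width: 0.2
```

```bash
python3 -c "
from g import *
rk()
im=get_image('side')
cv2.imwrite('pics/side4.png',cv2.resize(im[150:210,200:270],None,fx=9,fy=9,interpolation=cv2.INTER_CUBIC))"
```

```text
t 5.0 rack tcp [36.8  7.5 59.5] x-ang rel rack deg -0.01157602674025922 F [0.  1.5 1.6] w 0.1673433150771433
```

View pics/side4.png

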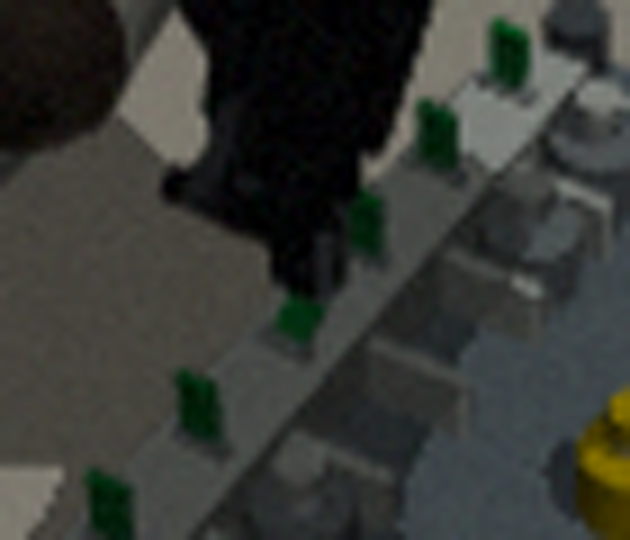

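>>> {"name": "send_rows", "arguments": {"translation": [[0,0,-0.02],[0,0,-0.045],[0,0,-0.08],[-0.03,0.02,-0.08],[-0.06,0.04,-0.08],[-0.09,0.06,-0.08],[-0.12,0.063,-0.08],[-0.12,0.063,-0.06],[-0.12,0.063,-0.03],[-0.12,0.063,0],[-0.12,0.063,0]], "yaw": [0,0,0,0,0,0,0,0,0,0,0], "fingers": [255,255,255,255,255,255,255,255,255,255,255]}}

```text
clock: 6.15
position: [507.5, -51.2, 56.3]
ee_rot: [1.0, 0.029, -0.004, 0.002]
contact_force: [-0.1, -0.2, -0.1]
gripper_width: 0.1
```

```bash
python3 shot.py 5;python3 -c "
from g import *
print(delta((-84,-55,16)))"
```

```text
t 6.25 rack tcp [-83.  -55.6  59.8] x-ang rel rack deg 0.035366884267879616 F [-0.2  0.3  0.8] w 0.21486228514993339
[-0.00103897 -0.00073041  0.04378306]
```

View pics/side5.png

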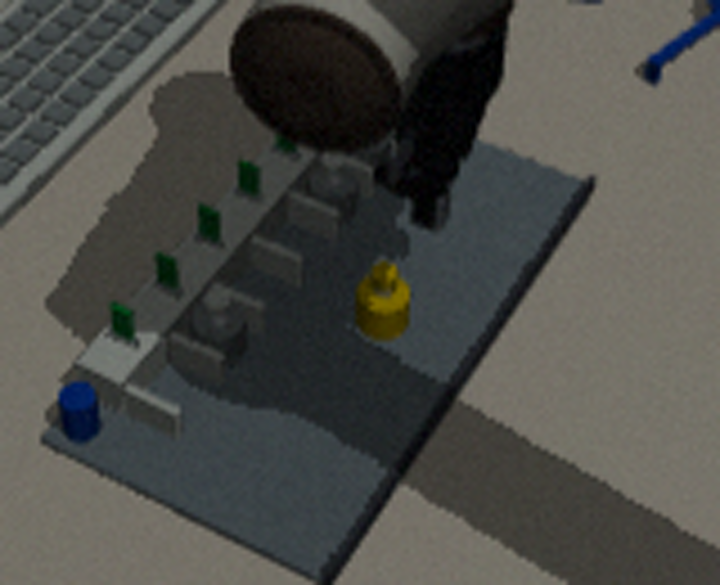

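View pics/top5.png

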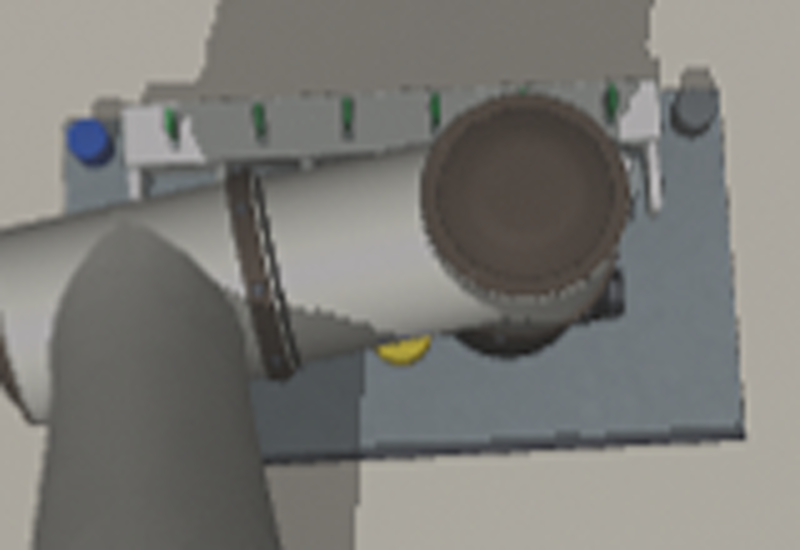

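>>> {"name": "send_rows", "arguments": {"translation": [[-0.001,0,0.02],[-0.001,0,0.036],[-0.001,0,0.043],[-0.001,0,0.043],[-0.001,-0.008,0.043],[-0.001,-0.014,0.043],[-0.001,-0.018,0.043],[-0.001,-0.022,0.043],[-0.001,-0.026,0.043],[-0.001,-0.03,0.043],[-0.001,-0.033,0.043],[-0.001,-0.033,0.043]], "yaw": [0,0,0,0,0,0,0,0,0,0,0,0], "fingers": [255,255,255,255,255,255,255,255,255,255,255,255]}}

```text
clock: 7.45
position: [508.0, -17.6, 16.6]
ee_rot: [1.0, 0.03, 0.0, 0.002]
contact_force: [0.0, 0.6, 0.7]
gripper_width: -0.4
```

```bash
python3 shot.py 6;python3 -c "
from g import *
print(delta((-84,-8,16)))"
```

```text
t 7.55 rack tcp [-84.1 -22.6  16.6] x-ang rel rack deg 0.03446183447748774 F [-0.2 -0.8 -0.1] w -0.0010876611453015366
[ 6.90559038e-05 -1.46373452e-02  5.10406334e-04]
```

View pics/side6.png

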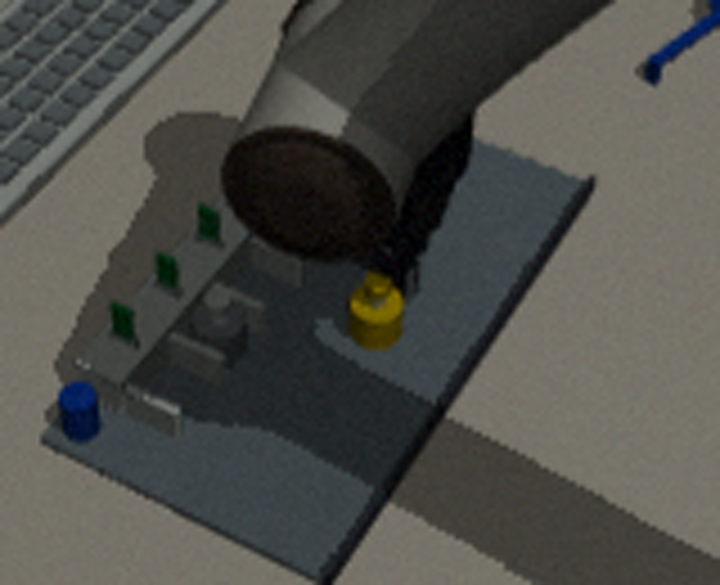

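```bash
cat > pk.py <<'E'
from g import *
def ymask(im):
    h=cv2.cvtColor(im,cv2.COLOR_BGR2HSV); m=cv2.inRange(h,(20,120,50),(35,255,255))
    n,l,s,c=cv2.connectedComponentsWithStats(m); 
    k=1+np.argmax(s[1:,4]); x,y,w,hh,a=s[k]; return c[k],(x,y,w,hh,a)
# model centroid: side: project points of cylinder body
def rack(b):
    d=b-[p[0],p[1],0]; c,q=np.cos(p[2]),np.sin(p[2]); return np.array([c*d[0]+q*d[1],-q*d[0]+c*d[1]])
c0={'side':None,'top':None}
for n in('side','top'):
    a,s0=ymask(cv2.imread(f'pics/{n}0.png')); im=get_image(n); b,s1=ymask(im)
    print(n,a,s0,b,s1,'rack ref',rack(back(n,a,26)),'now',rack(back(n,b,26)))
E
python3 pk.py
```

```text
side [270.22222222 201.65972222] (np.int32(264), np.int32(193), np.int32(12), np.int32(18), np.int32(144)) [268.63448276 204.11034483] (np.int32(263), np.int32(196), np.int32(12), np.int32(17), np.int32(145)) rack ref [-84.07335948  -0.7413929 ] now [-84.64389278  10.18551394]
top [239.63414634 195.87804878] (np.int32(234), np.int32(190), np.int32(12), np.int32(13), np.int32(123)) [236.  201.5] (np.int32(234), np.int32(201), np.int32(5), np.int32(2), np.int32(10)) rack ref [-83.97002695   0.51599312] now [-99.64656693  11.70820159]
```

>>> {"name": "send_rows", "arguments": {"translation": [[0,-0.004,0],[0,-0.008,0],[0,-0.012,0],[0,-0.015,0],[0,-0.015,0],[0,-0.005,0],[0,0.005,0],[0,0.005,0]], "yaw": [0,0,0,0,0,0,0,0], "fingers": [255,255,255,255,255,255,255,255]}}

```text
clock: 8.45
position: [508.0, -24.4, 16.5]
ee_rot: [1.0, 0.029, -0.0, 0.002]
contact_force: [0.1, -0.9, 0.6]
gripper_width: -0.3
```

```bash
python3 pk.py; python3 -c "
from g import *
print(delta((-125,-28,16)),delta((-125,25,16)))"
```

```text
side [270.22222222 201.65972222] (np.int32(264), np.int32(193), np.int32(12), np.int32(18), np.int32(144)) [266.42335766 206.27737226] (np.int32(260), np.int32(198), np.int32(12), np.int32(18), np.int32(137)) rack ref [-84.07335948  -0.7413929 ] now [-83.08554152  20.94909831]
t 8.55 rack tcp [-84.1 -28.5  16.6] x-ang rel rack deg -0.05746325598775419 F [-0.5  0.4  0.1] w -0.3054491831550731
t 8.55 rack tcp [-84.1 -28.5  16.6] x-ang rel rack deg -0.05746325598775419 F [-0.5  0.4  0.1] w -0.3054491831550731
[-0.04087021 -0.00041643  0.00053959] [-0.04092337 -0.05341614  0.00037181]Traceback (most recent call last):
  File "pk.py", line 11, in <module>
    a,s0=ymask(cv2.imread(f'pics/{n}0.png')); im=get_image(n); b,s1=ymask(im)
                                                                    ~~~~~^^^^
  File "pk.py", line 5, in ymask
    k=1+np.argmax(s[1:,4]); x,y,w,hh,a=s[k]; return c[k],(x,y,w,hh,a)
        ~~~~~~~~~^^^^^^^^^
    return _wrapfunc(a, 'argmax', axis=axis, out=out, **kwds)
    return bound(*args, **kwds)
ValueError: attempt to get argmax of an empty sequence
```

>>> {"name": "send_rows", "arguments": {"translation": [[-0.02,0,0],[-0.041,0,0],[-0.043,-0.01,0],[-0.043,-0.03,0],[-0.043,-0.053,0],[-0.043,-0.053,0]], "yaw": [0,0,0,0,0,0], "fingers": [255,255,255,255,255,255]}}

```text
clock: 9.15
position: [463.3, 28.9, 16.7]
ee_rot: [1.0, 0.031, 0.001, 0.001]
contact_force: [0.8, 0.3, -0.4]
gripper_width: -0.1
```

```bash
sed -i "s/for n in('side','top'):/for n in('side',):/" pk.py; python3 shot.py 7; python3 pk.py; python3 -c "
from g import *
rk()"
```

```text
t 9.3 rack tcp [-126.9   24.7   16.4] x-ang rel rack deg -0.030500362906862692 F [0.1 0.  0.4] w -0.16575177781485118Traceback (most recent call last):
  File "pk.py", line 11, in <module>
    a,s0=ymask(cv2.imread(f'pics/{n}0.png')); im=get_image(n); b,s1=ymask(im)
                                                                    ~~~~~^^^^
  File "pk.py", line 5, in ymask
    k=1+np.argmax(s[1:,4]); x,y,w,hh,a=s[k]; return c[k],(x,y,w,hh,a)
        ~~~~~~~~~^^^^^^^^^
    return _wrapfunc(a, 'argmax', axis=axis, out=out, **kwds)
    return bound(*args, **kwds)
ValueError: attempt to get argmax of an empty sequence
```

View pics/side7.png

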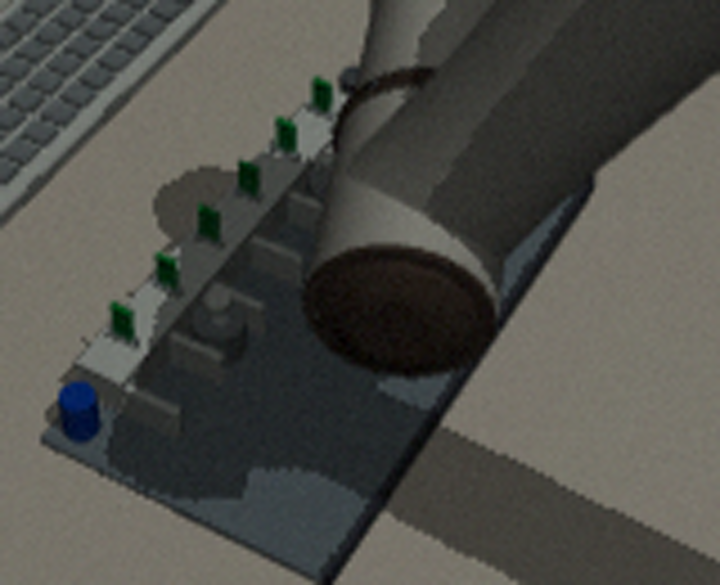

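View pics/top7.png

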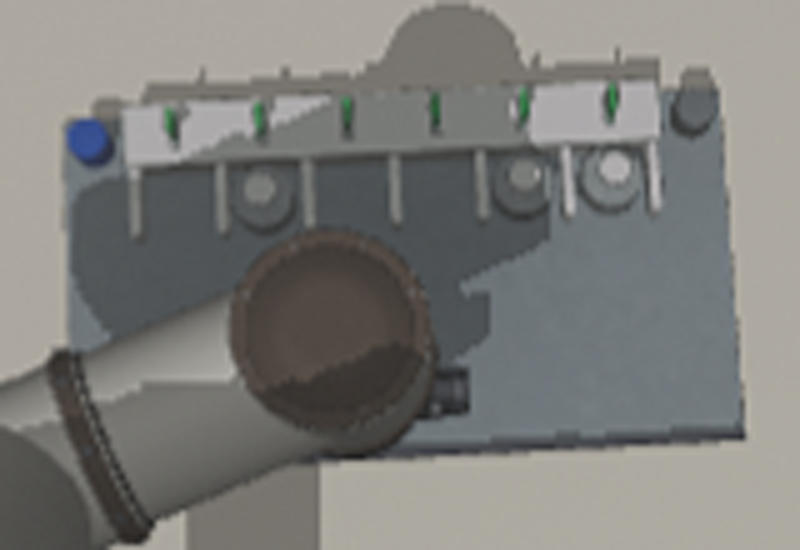

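>>> {"name": "send_rows", "arguments": {"translation": [[0.008,0,0],[0.012,0,0],[0.016,0,0],[0.02,0,0],[0.025,0,0],[0.03,0,0],[0.035,0,0],[0.04,0,0],[0.044,0,0],[0.048,0,0],[0.05,0,0],[0.05,0,0]], "yaw": [0,0,0,0,0,0,0,0,0,0,0,0], "fingers": [255,255,255,255,255,255,255,255,255,255,255,255]}}

```text
clock: 10.5
position: [512.7, 29.8, 16.4]
ee_rot: [1.0, 0.03, 0.001, 0.002]
contact_force: [-0.4, 0.2, 0.2]
gripper_width: 0.1
```

>>> {"name": "send_rows", "arguments": {"translation": [[-0.01,0,0],[-0.02,0,0],[-0.02,0,-0.04],[-0.05,0.02,-0.08],[-0.07,0.06,-0.12],[-0.09,0.1,-0.15],[-0.1,0.14,-0.15],[-0.1,0.18,-0.15],[-0.1,0.21,-0.15],[-0.1,0.21,-0.15]], "yaw": [0,0,0,0,0,0,0,0,0,0], "fingers": [255,255,255,255,255,255,255,255,255,255]}}

```text
clock: 11.5
position: [423.9, -187.6, 166.9]
ee_rot: [1.0, 0.027, 0.001, 0.002]
contact_force: [-0.5, 0.6, 0.1]
gripper_width: 0.0
```

```bash
python3 shot.py 8; python3 -c "
from g import *
rk()"; python3 pk.py
```

```text
t 11.6 rack tcp [-178.  -184.9  166.6] x-ang rel rack deg -0.132508849128881 F [-0.4  0.7  0.5] w 0.030967944773582085
side [270.22222222 201.65972222] (np.int32(264), np.int32(193), np.int32(12), np.int32(18), np.int32(144)) [255.18888889 200.08888889] (np.int32(250), np.int32(194), np.int32(12), np.int32(12), np.int32(90)) rack ref [-84.07335948  -0.7413929 ] now [-42.19240075  16.72410789]
```

View pics/side8.png

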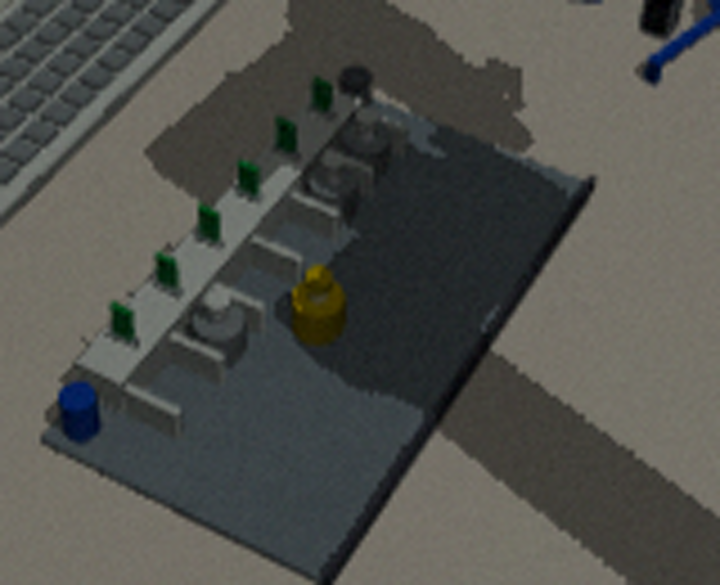

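View pics/top8.png

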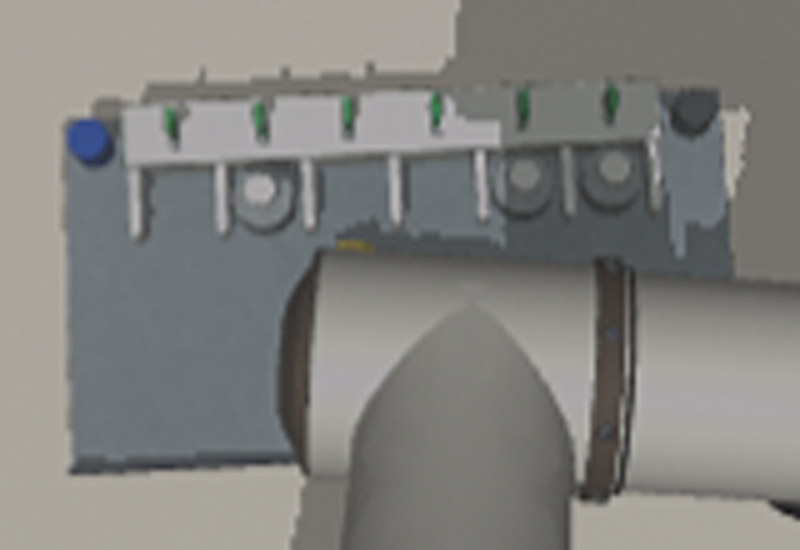

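```bash
python3 - <<'E'
from g import *
def rack(b):
    d=b-[p[0],p[1],0]; c,q=np.cos(p[2]),np.sin(p[2]); return np.array([c*d[0]+q*d[1],-q*d[0]+c*d[1]])
for u,v in((319.5,274),(318,276),(320,278)):print(rack(back("side",(185+u/4.5-.4,135+v/4.5-.4),55)))
# model overlay for candidates
im=cv2.imread("pics/side8.png")
t=np.linspace(0,2*np.pi,60)
for (x,y),col in(((-47,25),(0,0,255)),((-47,20),(255,0,255))):
  for r,z in((18,8),(18,38),(9,58)):
    P=np.c_[x+r*np.cos(t),y+r*np.sin(t),0*t+z]; q=(proj("side",W(p,P))-[185,135])*4.5+2.25
    cv2.polylines(im,[q.astype(np.int32)],True,col,1)
cv2.imwrite("pics/ov8.png",im[200:400,200:420].repeat(3,0).repeat(3,1))
E
```

```text
[-46.90036739  22.90809905]
[-46.94391113  24.92390583]
[-48.94275369  25.77808376]
```

View pics/ov8.png

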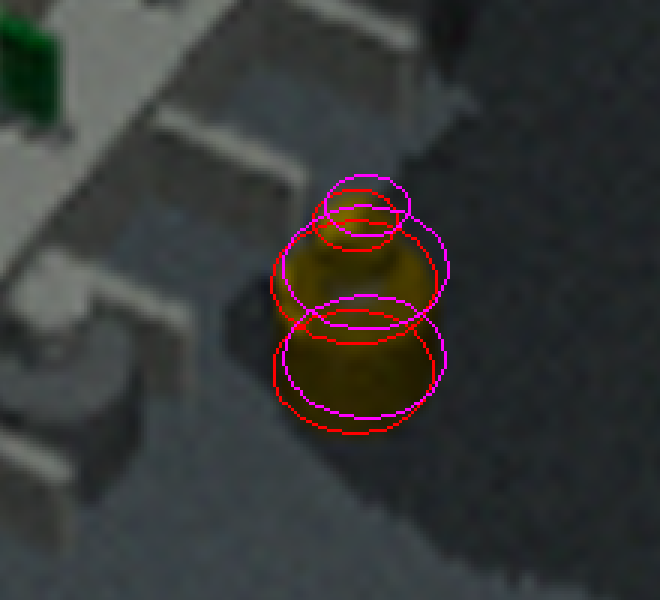

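```bash
python3 -c "
from g import *
print(delta((-105,25,120)), delta((-105,25,17)))"
```

```text
t 11.65 rack tcp [-177.7 -184.3  166.6] x-ang rel rack deg -0.04599283489465045 F [ 0.1  0.1 -0.1] w 0.2277552087028762
t 11.65 rack tcp [-177.7 -184.3  166.6] x-ang rel rack deg -0.04599283489465045 F [ 0.1  0.1 -0.1] w 0.2277552087028762
[ 0.07248853 -0.20950359  0.04610455] [ 0.07247368 -0.20977034  0.1491042 ]
```

>>> {"name": "send_rows", "arguments": {"translation": [[0.012,-0.035,0],[0.024,-0.07,0],[0.036,-0.105,0],[0.048,-0.14,0],[0.06,-0.175,0],[0.072,-0.209,0],[0.072,-0.209,0.02],[0.072,-0.209,0.06],[0.072,-0.209,0.1],[0.072,-0.209,0.13],[0.072,-0.209,0.149],[0.072,-0.209,0.149]], "yaw": [0,0,0,0,0,0,0,0,0,0,0,0], "fingers": [255,255,255,255,255,255,255,255,255,255,255,255]}}

```text
clock: 12.85
position: [481.0, 28.0, 14.7]
ee_rot: [1.0, 0.03, -0.003, 0.002]
contact_force: [-0.4, 0.8, 0.4]
gripper_width: 0.0
```

```bash
python3 -c "
from g import *
print(delta((-29,25,17)))"
```

```text
t 12.85 rack tcp [-108.2   24.8   14.7] x-ang rel rack deg 0.06389742155146173 F [-0.4  0.8  0.4] w 0.02185854299738377
[ 0.07919365 -0.00012789 -0.00279799]
```

>>> {"name": "send_rows", "arguments": {"translation": [[0.012,0,-0.002],[0.024,0,-0.002],[0.03,0,-0.002],[0.035,0,-0.002],[0.04,0,-0.002],[0.045,0,-0.002],[0.05,0,-0.002],[0.055,0,-0.002],[0.06,0,-0.002],[0.065,0,-0.002],[0.07,0,-0.002],[0.072,0,-0.002]], "yaw": [0,0,0,0,0,0,0,0,0,0,0,0], "fingers": [255,255,255,255,255,255,255,255,255,255,255,255]}}

```text
clock: 14.05
position: [553.6, 32.5, 16.2]
ee_rot: [1.0, 0.03, -0.003, 0.002]
contact_force: [-1.2, -0.4, 0.4]
gripper_width: -0.1
```

```bash
python3 -c "
from g import *
print(delta((-29,25,17)))"
```

```text
t 14.05 rack tcp [-35.5  24.9  16.2] x-ang rel rack deg 0.0591598285981571 F [-1.2 -0.4  0.4] w -0.09551121771761023
[ 6.46604902e-03 -7.32891770e-05 -8.42965962e-04]
```

Last bit in small steps, watching the force.

>>> {"name": "send_rows", "arguments": {"translation": [[0.0015,0,0],[0.003,0,0],[0.0045,0,0],[0.005,0,0]], "yaw": [0,0,0,0], "fingers": [255,255,255,255]}}

```text
clock: 14.45
position: [558.7, 32.8, 16.1]
ee_rot: [1.0, 0.03, -0.003, 0.002]
contact_force: [-0.6, -0.1, 0.1]
gripper_width: 0.2
```

>>> {"name": "send_rows", "arguments": {"translation": [[0.001,0,0],[0.002,0,0],[0.002,0,0]], "yaw": [0,0,0], "fingers": [255,255,255]}}

```text
clock: 14.75
position: [561.0, 33.0, 16.2]
ee_rot: [1.0, 0.03, -0.003, 0.002]
contact_force: [-0.8, 0.7, -0.5]
gripper_width: -0.1
```

```bash
python3 -c "
from g import *
print(delta((-29,25,17)))"
```

```text
t 14.75 rack tcp [-28.1  25.   16.2] x-ang rel rack deg 0.0672288310657506 F [-0.8  0.7 -0.5] w -0.14665006065853553
[-8.99898858e-04  1.03013730e-05 -8.38520200e-04]
```

Still no wall contact; continue in 1–2 mm steps.

>>> {"name": "send_rows", "arguments": {"translation": [[0.001,0,0],[0.002,0,0],[0.002,0,0]], "yaw": [0,0,0], "fingers": [255,255,255]}}

```text
clock: 15.05
position: [562.3, 32.9, 16.0]
ee_rot: [1.0, 0.03, -0.003, 0.002]
contact_force: [-3.9, 0.3, 1.2]
gripper_width: -0.1
```

>>> {"name": "send_rows", "arguments": {"translation": [[0.001,0,0],[0.001,0,0],[0.001,0,0]], "yaw": [0,0,0], "fingers": [255,255,255]}}

```text
clock: 15.35
position: [562.3, 32.8, 15.9]
ee_rot: [1.0, 0.03, -0.004, 0.003]
contact_force: [-4.7, 1.1, 3.2]
gripper_width: -0.0
```

>>> {"name": "send_rows", "arguments": {"translation": [[0.002,0,0],[0.002,0,0],[0.002,0,0]], "yaw": [0,0,0], "fingers": [255,255,255]}}

```text
clock: 15.65
position: [562.3, 32.6, 15.6]
ee_rot: [1.0, 0.03, -0.007, 0.003]
contact_force: [-7.5, 1.1, 4.5]
gripper_width: -0.3
```

>>> {"name": "send_rows", "arguments": {"translation": [[-0.005,0,0],[-0.015,0,0],[-0.03,0,0],[-0.04,0,-0.03],[-0.04,0,-0.08],[-0.06,0.03,-0.12],[-0.08,0.07,-0.15],[-0.1,0.11,-0.15],[-0.1,0.15,-0.15],[-0.1,0.19,-0.15],[-0.1,0.23,-0.15],[-0.1,0.27,-0.15]], "yaw": [0,0,0,0,0,0,0,0,0,0,0,0], "fingers": [255,255,255,255,255,255,255,255,255,255,255,255]}}

```text
clock: 16.85
position: [480.8, -243.7, 168.9]
ee_rot: [1.0, 0.03, -0.005, 0.003]
contact_force: [0.9, 0.5, 0.2]
gripper_width: -0.0
```

```bash
python3 shot.py 9; python3 - <<'E'
from g import *
rk()
im=cv2.imread("pics/side9.png")
t=np.linspace(0,2*np.pi,60)
for (x,y),col in(((0,25),(0,0,255)),):
  for r,z in((18,8),(18,38),(9,58)):
    P=np.c_[x+r*np.cos(t),y+r*np.sin(t),0*t+z]; q=(proj("side",W(p,P))-[185,135])*4.5+2.25
    cv2.polylines(im,[q.astype(np.int32)],True,col,1)
cv2.imwrite("pics/ov9.png",im[200:400,150:370].repeat(3,0).repeat(3,1))
cv2.imwrite("pics/sidefull9.png",get_image("side"))
E
```

```text
t 16.95 rack tcp [-124.6 -248.5  168.3] x-ang rel rack deg -0.2722281106803896 F [-0.3  0.6 -0.2] w -0.04994299133521257
```

View pics/side9.png

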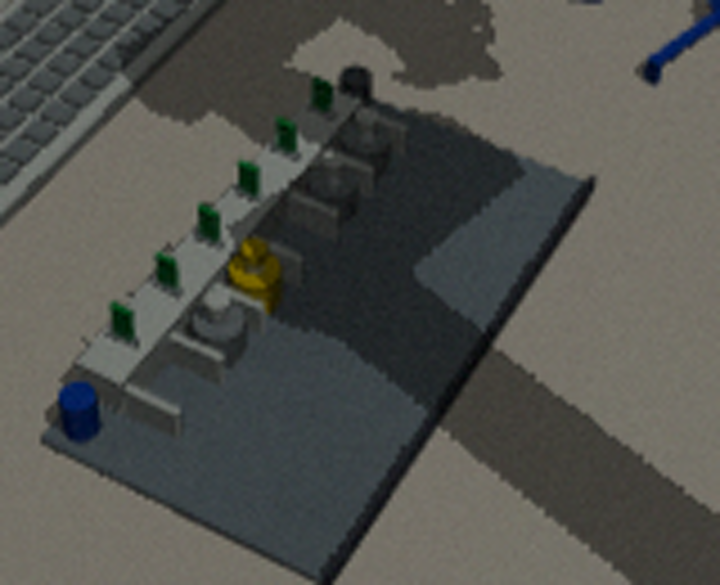

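View pics/top9.png

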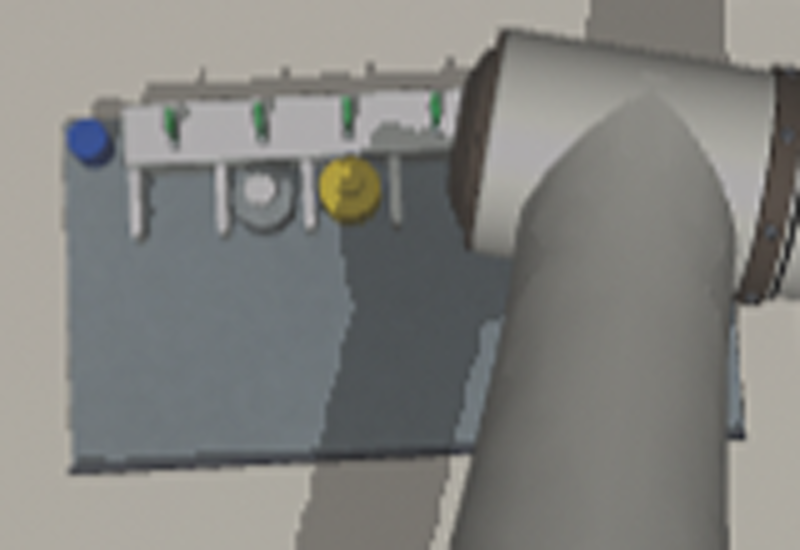

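View pics/ov9.png

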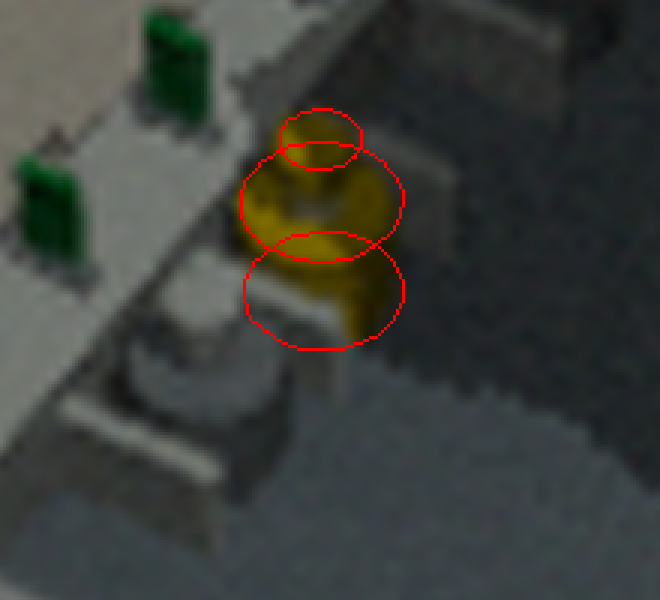

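View pics/sidefull9.png

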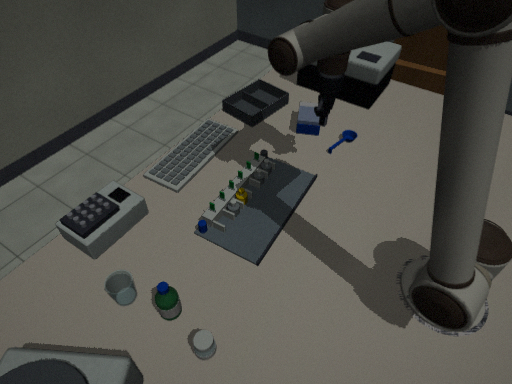

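>>> {"name": "send_rows", "arguments": {"translation": [[0,0,0],[0,0,0],[0,0,0]], "yaw": [0,0,0], "fingers": [255,255,255]}}

```text
clock: 17.3
position: [480.6, -243.1, 168.3]
ee_rot: [1.0, 0.029, -0.006, 0.003]
contact_force: [0.9, -0.3, -0.4]
gripper_width: -0.0
```

```bash
python3 -c "
from bench import *
print(job_done())"
```

```text
the job is handed in; nothing more can be done
None
```

I tipped the flags of gaps 1, 2 and 3 in turn from the blue-post end, which is the rack's +y end, and stopped before flag 4. I then pushed the yellow puck sideways into line with gap 3 and forward until it met the back rail. The job was handed in at about 17 s, and no verdict was reported.

- **Flags:** The pictures show flags 1 and 3 leaning under the finger. I took no picture of flag 2 while it was tipped, but the same sweep at the same height passed over it. Flag 4 stayed upright at the end of the sweep, and all six flags were up in the last side picture.
- **Puck:** The finger stopped moving while the push force rose from about 1 N to 7.5 N. The last pictures show the puck upright in gap 3 and touching the rail, matching the projected home position to within about 2 mm.
- **Rest of the bench:** The bottle, beaker, tip box, scoop, jar and grey pucks look unmoved in the last pictures, though I judged this by eye. The gripper finished about 168 mm above the bench, touching nothing.
- **Failed checks:** Two of the scripted puck measurements failed part-way because the arm hid the puck. I backed the arm away once and remeasured before the final push.

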